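# Open the interlocked shutters of a microscope light-path box

## Task

Open the light path of the microscope lamp: throw all three shutter levers on the white box from closed (leaning towards the robot) fully over to the back, and let go. They are interlocked and can be thrown only in one order, different each time, so find out by feel which lever is free: push gently, and when a lever is blocked, leave it and try another rather than forcing it. Do not disturb the other things on the bench.

Things in the scene. Friction and masses are not known exactly. Their poses are not given: they have to be found in the camera images.
- box: white light-path box fixed to the table, 170 mm deep (its x), 320 wide (its y), 100 high, grey metal top plate with 3 slots along x, at y = +75, 0, -75 mm, a lever in each. Origin: centre of its underside; x points from its front (robot side) to its back, z up. A hidden interlock, drawn anew each time: one lever is free, it frees a second when thrown beyond 0.65 rad, and that one the last.
- lever_left (a joint): angle (rad) of the left lever, as seen from the robot: 0 = closed, leaning 0.4 towards the front; grows as it is pushed to the back, upright at 0.4; thrown, it meets a springy buffer at 0.74 and rests near 0.77. A free lever takes 2 to 5 N at the grip all the way and stays where it is left.
- grip_left (a point): left lever, hinged about box y: flat steel stem 10 mm wide with a round black grip 18 mm across, 48 mm long, from 52 to 100 mm from the pivot. The pivot is at box x = 0, 90 mm above the table; this point is the grip's centre, 76 mm from the pivot. At joint 0 the grip's top is 39 mm in front of the pivot and 92 mm above it.
- lever_middle (a joint): angle (rad) of the middle lever, as seen from the robot: 0 = closed, leaning 0.4 towards the front; grows as it is pushed to the back, upright at 0.4; thrown, it meets a springy buffer at 0.74 and rests near 0.77. A blocked lever (any) goes to about 0.1, then meets a springy stop: about 1.3 N per mm of push at the grip; it comes back when let go.
- grip_middle (a point): middle lever, hinged about box y: flat steel stem 10 mm wide with a round black grip 18 mm across, 48 mm long, from 52 to 100 mm from the pivot. The pivot is at box x = 0, 90 mm above the table; this point is the grip's centre, 76 mm from the pivot. At joint 0 the grip's top is 39 mm in front of the pivot and 92 mm above it.
- lever_right (a joint): angle (rad) of the right lever, as seen from the robot: 0 = closed, leaning 0.4 towards the front; grows as it is pushed to the back, upright at 0.4; thrown, it meets a springy buffer at 0.74 and rests near 0.77. More than 22 N on any lever damages the mechanism.
- grip_right (a point): right lever, hinged about box y: flat steel stem 10 mm wide with a round black grip 18 mm across, 48 mm long, from 52 to 100 mm from the pivot. The pivot is at box x = 0, 90 mm above the table; this point is the grip's centre, 76 mm from the pivot. At joint 0 the grip's top is 39 mm in front of the pivot and 92 mm above it.
- reagent_jar: small amber jar, 28 mm across, 45 mm high, standing loose on the right end of the box's top at about box y = -138 mm; not part of the job, to be left alone. Origin at the centre of its underside.
- oil_bottle: amber bottle, 32 mm across, 75 mm high, standing at the left of the box; not part of the job, to be left alone. Origin at the centre of its underside.
- slide_box: grey slide box 85 x 100 x 34 mm behind the box; not part of the job, to be left alone. Origin at the centre of its underside.
- dish: clear covered dish 63 mm across, 16 mm high, in front of the box; not part of the job, to be left alone. Origin at the centre of its underside.
- mouse: black computer mouse 100 x 60 x 30 mm; not part of the job, to be left alone. Origin at the centre of its underside.
- tube_rack: white tube rack 90 x 140 x 45 mm with six capped tubes (65 mm high in all); not part of the job, to be left alone. Origin at the centre of its underside.
- notebook: grey notebook 170 x 120 x 14 mm; not part of the job, to be left alone. Origin at the centre of its underside.

How it is judged (in metres and radians):
On the way, in this order (a step that is already met when the one before it is completed fails the run):
1. a first lever is thrown over (value of joint any of lever_left, lever_middle, lever_right above 0.62 rad), for 0.1 s.
2. a second lever is thrown over ((value of joint each of lever_left, lever_middle above 0.62 rad or value of joint each of lever_middle, lever_right above 0.62 rad or value of joint each of lever_left, lever_right above 0.62 rad)), for 0.1 s.
At the end, for the whole second after the job is handed in: all three levers stand thrown to the back, each joint beyond 0.66 rad (buffer at 0.74) and at rest (value of joint each of lever_left, lever_middle, lever_right above 0.66 rad and velocity of joint each of lever_left, lever_middle, lever_right below 0.05 rad/s); the robot touches nothing.
It fails at once if a lever is forced (more than 22 N on it) (contact force between any of lever_left, lever_middle, lever_right and the fingers above 22 N or contact force between any of lever_left, lever_middle, lever_right and the arm above 22 N).
It fails at once if one of the other things is moved by more than 25 mm (distance of any of reagent_jar, oil_bottle, slide_box, dish, mouse, tube_rack, notebook from where it was at the start of the episode above 0.025 m).
It fails at once if one of the other things is tipped (angle between any of reagent_jar, oil_bottle, slide_box, dish, mouse, tube_rack, notebook's own z axis and vertical above 0.4 rad).
It also fails if it takes over 54 s, if anything falls off the work surface, if the arm or the gripper's body presses on something with over 40 N, if the wrist force passes 120 N, or if a joint passes its speed limit or range.

## Robot

A 6-joint arm with a two-finger parallel gripper is mounted at the origin on the work surface. World frame = base frame: x ahead of the robot, y to its left, z up, the work surface at z = 0. Lengths are in m, angles in degrees, forces in N, time in s.
With the tool pointing down it reaches from about 0.275 to 0.725 m from the base axis. Payload 5.6 kg.
Tool frame: the origin (TCP) lies midway between the tips of the shut fingers; the grasp point (between the pads) lies r.grip_depth behind it (r.grip_depth is the distance from the TCP to the grasp point, in m); x points along the fingers, z is the direction in which the jaws open and shut, and the axes are right-handed (so a half turn about x gives the same grasp; the last joint's range is limited). The gripper opens to 85 mm and grips with 20 to 120 N. Pads are 22 mm wide; open, the fingers measure 114 mm over their backs; the gripper's body (76 mm by 85 mm) begins 54 mm behind the grasp point. The pads swing forward as they close: fully open they stand 13 mm farther back than shut.
Start: joints at [85.061, 14.616, 6.199, 0, -81.583, -16.306], TCP at [0.199, 0.513, 0.195] pointing down, gripper open.
Joint ranges: [-168.99, 168.99], [-69.2, 112.95], [-62.41, 85.93], [-164.36, 98.24], [-168.68, -3.75], [-174.98, 174.98]. Speed limits (degrees/s): [147.25, 147.25, 180, 180, 180, 180].

## Interface

Orientations are given as a 3x3 rotation matrix whose columns are the frame's x, y, z axes.
In Python, from bench import r gives the robot as it stands. Calls block until the motion is done:
- r.move_ptp(position, orientation): joint-space move of the TCP to a pose.
- r.servo_line(position, rot=None, v=0.15, max_force=None): straight line of the TCP; rot=None keeps the orientation; v is the mean speed in m/s. With max_force (N) it stops when the force on the tool has changed by that much, and returns True; else False.
- r.set_joints(angles): joint-space move.
- r.move_gripper(opening, force=None): opening from 0.0 (shut) to 1.0 (fully open); force is the grip in N (None keeps the last); returns when the fingers have stopped.
- r.dwell(seconds).
- r.solve_ik(position, orientation): joint angles nearest the present ones, or None.
- r.read_camera(name): name is "side" or "top" or "wrist"; returns a dict with "image" (480x640x3 uint8, red, green, blue), "depth" (480x640 float32, m along the optical axis (not along the pixel's ray), 0 where there is no reading), "K" (3x3 intrinsics, pixels), "extrinsics" (4x4, takes a point from world to camera coordinates); the wrist camera has in their place "T_tool_cam" (4x4, takes a point from camera to tool coordinates, whose origin is the TCP and whose axes are the tool frame's). Camera axes: x right, y down, z forward; pixel columns grow to the right and rows downward; lengths in m; the calibration is good to about 2 mm. A picture is of the moment at which its call begins: read the wrist's pose just before it.
A pose or a line that the arm cannot do raises r.MotionError and nothing moves.
- r.job_done(): hands the job in, once; it reports no verdict.
Trained networks look in the newest picture that a camera, given by its name, has taken for a name from the list of things; names that differ only in an ending like _2 or _b are one class to them, and where a whole thing is asked for, a point or a joint stands for the part that bears it (a point fixed in the world has none). Each returns a list of dicts, best first, with "conf" (0 to 1); they miss things now and then, are a little off and sometimes report something else, mostly with a low value. They report only what shows in the picture. A call takes as long as a camera call.
- r.find_in(camera, query): "bbox" ([left, top, width, height] in pixels, round what is visible of it).
- r.outline_of(camera, query): "region" (480x640 bool, what is visible of it) and "bbox" ([left, top, width, height] in pixels, round what is visible of it).
- r.pinpoint(camera, query): "position" ([column, row] in pixels: a listed point, or the origin of a listed thing).
Readings, each from a call of its own:
- r.current_time_s(): time.
- r.current_joint_pos(): joint angles.
- r.current_joint_velocities(): joint speeds.
- r.current_joint_torque(): joint torques, N m.
- r.current_tool_pos(): TCP position.
- r.current_ee_rot(): TCP orientation.
- r.current_force(): force on the tool from outside, world axes, zero at the start.
- r.current_wrist_torque(): the same for the moment, N m.
- r.current_opening(): opening from 0.0 (shut) to 1.0 (fully open).
Only numpy, scipy, OpenCV 4.12 (cv2) and the standard library are available. Lean on these libraries where they do the work, as an engineer would, in place of code of your own. Each camera call takes 0.05 s, during which the arm holds its last target.

## Working session

There is one attempt and no reset: what is moved stays moved. The work goes in short steps, each a Python script; the robot and the scene stay as the last script left them, time stands still between calls to the robot, and variables do not carry over. Pictures are saved under pics/ and viewed, and the job is handed in when it is done.

```bash
ls; mkdir -p pics; python3 - <<'E'
from bench import r
import cv2,numpy as np
print(r.current_time_s(), r.grip_depth, r.current_ee_rot())
for c in ["side","top"]:
    d=r.read_camera(c); cv2.imwrite(f"pics/{c}0.png",d["image"][:,:,::-1])
    np.savez(f"{c}0.npz",**d)
    print(c,d["K"].tolist(),np.round(d["extrinsics"],3).tolist())
    for n in ["box","grip_left","grip_middle","grip_right","reagent_jar"]:
        print(n,[(np.round(x["position"],1).tolist(),round(x["conf"],2)) for x in r.pinpoint(c,n)][:3])
E
```

```text
pics
0.0 0.0187 [[-6.40134880e-04  9.32020826e-01 -3.62404152e-01]
 [-1.78091791e-03 -3.62404714e-01 -9.32019126e-01]
 [-9.99998209e-01  4.87940923e-05  1.89184048e-03]]
side [[437.4167915651825, 0.0, 316.00795865195556], [0.0, 437.4167915651825, 236.24121693420022], [0.0, 0.0, 1.0]] [[-0.923, -0.385, -0.021, 0.543], [-0.264, 0.672, -0.692, 0.236], [0.281, -0.633, -0.721, 0.872], [0.0, 0.0, 0.0, 1.0]]
box [([358.5, 255.1], 0.59), ([375.2, 226.4], 0.34)]
grip_left [([372.1, 226.0], 0.67), ([380.0, 179.5], 0.38)]
grip_middle [([375.6, 205.4], 0.64)]
grip_right [([382.4, 177.9], 0.68)]
reagent_jar [([361.2, 185.1], 0.65), ([374.7, 206.3], 0.43)]
top [[614.615039540213, 0.0, 325.67181875602915], [0.0, 614.615039540213, 241.8847559395807], [0.0, 0.0, 1.0]] [[0.004, -1.0, 0.008, 0.009], [-0.997, -0.004, -0.083, 0.576], [0.083, -0.007, -0.997, 1.743], [0.0, 0.0, 0.0, 1.0]]
box [([364.3, 264.1], 0.67)]
grip_left [([346.7, 278.4], 0.5)]
grip_middle [([369.3, 271.5], 0.44)]
grip_right [([394.2, 264.1], 0.54)]
reagent_jar [([412.3, 249.8], 0.43)]
```

View pics/side0.png

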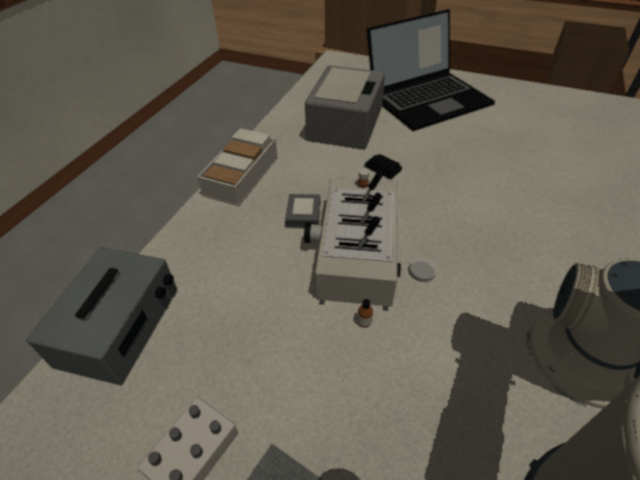

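View pics/top0.png

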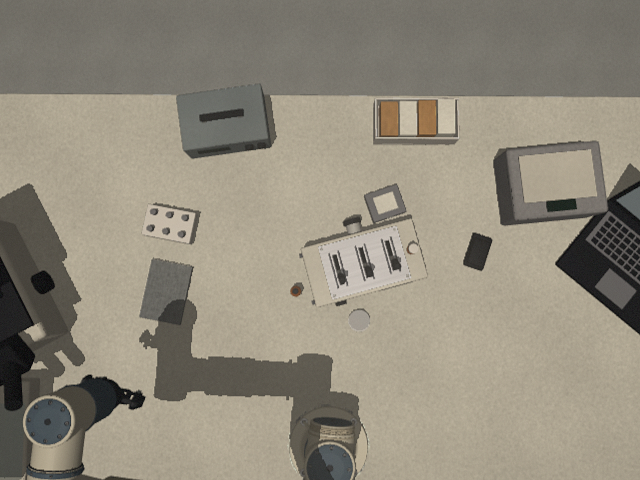

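```bash
cat > h.py <<'E'
import numpy as np,cv2
def load(c): 
    d=np.load(c+"0.npz"); return d
def cloud(d):
    K=d["K"];E=d["extrinsics"];z=d["depth"].astype(float)
    v,u=np.mgrid[0:480,0:640]
    P=np.stack([(u-K[0,2])/K[0,0]*z,(v-K[1,2])/K[1,1]*z,z],-1)
    W=(P-E[:3,3])@E[:3,:3]
    W[z<=0]=np.nan
    return W
E
python3 - <<'E'
from h import *
for c in ["top","side"]:
    d=load(c);W=cloud(d)
    m=(abs(W[...,2]-0.1)<0.006)
    n,l,s,_=cv2.connectedComponentsWithStats(m.astype(np.uint8))
    for i in np.argsort(-s[1:,4])[:3]+1:
        p=W[l==i]; rect=cv2.minAreaRect((p[:,:2]*1000).astype(np.float32))
        print(c,s[i],rect,p.mean(0))
E
```

```text
top [ 301  218  127   89 5100] ((515.3218383789062, -93.41886901855469), (168.87608337402344, 319.0440979003906), 15.378177642822266) [ 0.51478877 -0.09034607  0.09922911]
top [ 23 270  26  29 212] ((459.55096435546875, 798.3079833984375), (89.2817611694336, 41.393375396728516), 30.974287033081055) [0.45653819 0.80035078 0.0990876 ]
top [ 15 433   5  36  74] ((7.8209228515625, 831.9847412109375), (6.9596123695373535, 93.03961944580078), 89.26141357421875) [0.00879699 0.8321214  0.10012447]
side [ 316  178   82  104 6587] ((516.5133056640625, -95.16537475585938), (168.7923583984375, 322.49615478515625), 15.358429908752441) [ 0.50976487 -0.06804749  0.09955355]
side [ 30 261 138 103 640] ((859.17431640625, 327.46368408203125), (282.54705810546875, 128.8249969482422), 65.98069763183594) [0.85857746 0.33898424 0.10012077]
side [370  47  81  24 299] ((610.5380249023438, -961.79736328125), (352.9583740234375, 22.988306045532227), 49.426265716552734) [ 0.6161859  -0.95888932  0.10000315]
```

Both pictures show the white box right of centre: side (358,240), top (364,262). Its three levers lean towards the robot, the jar stands at the right end of the box, and the dish is in front. The depth fit gives a box centre of about (0.516, -0.094) with a yaw of 15.4°. I'll check that against the grip detections, then plan the pushing pose.

```bash
cat >> h.py <<'E'
C=np.array([0.516,-0.0943]); a=np.radians(15.37)
bx=np.array([np.cos(a),np.sin(a),0]); by=np.array([-np.sin(a),np.cos(a),0])
Y=dict(left=.075,middle=0.,right=-.075)
def B(x,y,z): return np.array([C[0],C[1],0])+x*bx+y*by+np.array([0,0,z])
def ROT(s):
    X=np.array([0,0,-1.]);Z=s*by; return np.stack([X,np.cross(Z,X),Z],1)
def proj(d,p):
    q=d["extrinsics"][:3,:3]@p+d["extrinsics"][:3,3]; q=d["K"]@q; return q[:2]/q[2]
E
python3 - <<'E'
from h import *
from bench import r
for c in ["top","side"]:
    d=load(c)
    for k in Y: print(c,k,proj(d,B(-.0296,Y[k],.160)).round(1))
    W=cloud(d)  # grip points above box: box-frame y of clusters
    m=(W[...,2]>.145)&(W[...,2]<.2)
    q=W-np.array([C[0],C[1],0]); X=q@bx; YY=q@by
    for k in Y:
        s=m&(abs(YY-Y[k])<.03)&(abs(X)<.08)
        print(k,s.sum(),np.median(YY[s]).round(4),X[s].min().round(4),X[s].max().round(4), W[...,2][s].max().round(3))
for s in (1,-1):
    for k in Y:
        for x in(-.085,.01): print(s,k,x,np.round(r.solve_ik(B(x,Y[k],.158),ROT(s)),1))
E
```

```text
top left [341.5 278.6]
top middle [368.8 271.1]
top right [396.1 263.7]
left 70 0.0763 -0.0414 -0.0109 0.19
middle 68 0.0015 -0.0429 -0.0125 0.19
right 71 -0.0723 -0.0426 -0.0125 0.19
side left [374.  227.6]
side middle [375.2 203.4]
side right [376.3 181.8]
left 167 0.0792 -0.0404 -0.0116 0.188
middle 153 0.0045 -0.0425 -0.0124 0.188
right 138 -0.0708 -0.0432 -0.0134 0.187
1 left -0.085 [ 15.6   0.2 -16.1   0.  -73.7 -90.3]
1 left 0.01 [ 15.6  10.5  -4.5   0.  -75.  -90.2]
1 middle -0.085 [  5.    4.1 -12.    0.  -73.9 -79.7]
1 middle 0.01 [  6.9  13.6  -0.6   0.  -75.8 -81.6]
1 right -0.085 [ -4.3   8.9  -6.5   0.  -74.6 -70.3]
1 right 0.01 [ -1.   17.6   4.9   0.  -77.3 -73.6]
-1 left -0.085 [ 15.6   0.2 -16.1   0.  -73.7  89.7]
-1 left 0.01 [ 15.6  10.5  -4.5   0.  -75.   89.8]
-1 middle -0.085 [  5.    4.1 -12.    0.  -73.9 100.3]
-1 middle 0.01 [  6.9  13.6  -0.6   0.  -75.8  98.4]
-1 right -0.085 [ -4.3   8.9  -6.5   0.  -74.6 109.7]
-1 right 0.01 [ -1.   17.6   4.9   0.  -77.3 106.4]
```

```bash
cat >> h.py <<'E'
ZT=.158
def boxc(p):
    q=np.array(p)-np.array([C[0],C[1],0]); return np.round([q@bx,q@by,q[2]],4)
def probe(r,k,x1=.004,f=9,v=.05):
    y=Y[k]+.002
    r.servo_line(B(-.085,y,ZT),v=.12)
    hit=r.servo_line(B(x1,y,ZT),v=v,max_force=f)
    p=boxc(r.current_tool_pos()); F=np.array(r.current_force())
    print(k,"hit",hit,"tcp box",p,"F box",np.round([F@bx,F@by,F[2]],1),"t",round(r.current_time_s(),2))
    return hit,p
def back(r):
    p=boxc(r.current_tool_pos()); r.servo_line(B(-.085,p[1],ZT),v=.12)
E
python3 - <<'E'
from h import *
from bench import r
p=np.array(r.current_tool_pos()); 
r.servo_line(p+[0,0,.1],v=.2)
r.move_gripper(0.0)
r.move_ptp(B(-.09,.077,.27),ROT(1))
print(boxc(r.current_tool_pos()),r.current_force(),r.current_time_s())
r.servo_line(B(-.085,.077,ZT),v=.12)
h,p=probe(r,"left")
d=r.read_camera("side"); cv2.imwrite("pics/side1.png",d["image"][:,:,::-1])
E
```

```text
[-0.0896  0.0774  0.27  ] [0.07167919 0.19651273 0.95510112] 4.15
left hit False tcp box [0.0038 0.077  0.1581] F box [-0.7 -0.6  0.6] t 7.42
```

View pics/side1.png

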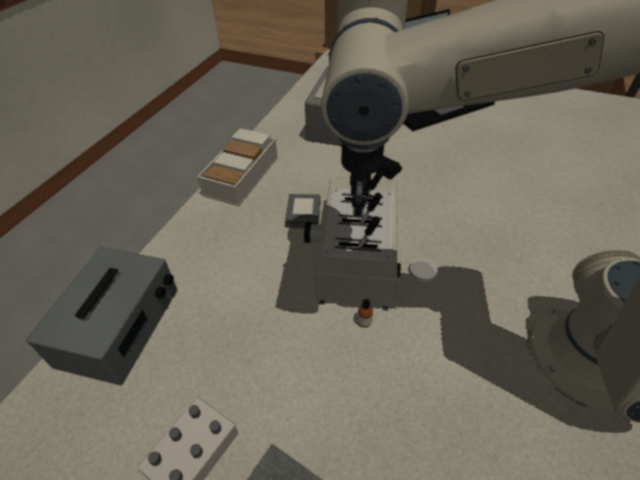

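```bash
python3 - <<'E'
from h import *
im=cv2.imread("pics/side1.png")
d=load("side"); print(proj(d,B(.0038,.077,.158)),proj(d,B(.0038,.077,.23)))
cv2.imwrite("pics/side1z.png",cv2.resize(im[140:290,270:450],None,fx=4,fy=4,interpolation=cv2.INTER_CUBIC))
from bench import r
print(r.current_tool_pos(),r.current_opening())
E
```

```text
[357.74144721 227.71044867] [359.49547772 201.78587475]
[ 0.4993192  -0.01903833  0.15807672] -0.0027373414626243164
```

View pics/side1z.png

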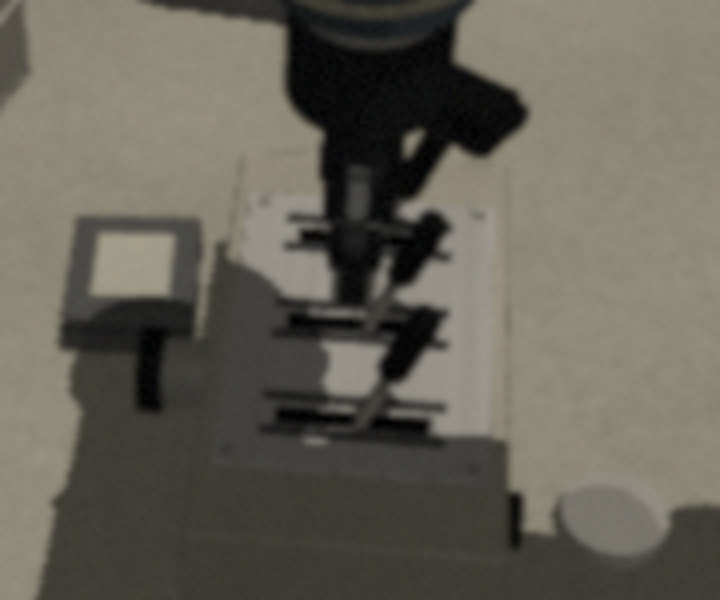

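The fingertip shows at about (357,215), but its expected pixel is (358,228), and the left lever still leans forward at (372,228). So this pass seems to have missed the lever. I'll check the fingertip with depth.

```bash
python3 - <<'E'
from h import *
from bench import r
for c in ["side","top"]:
    d=r.read_camera(c); np.savez(f"{c}2.npz",**d)
    W=cloud(d); q=W-np.array([C[0],C[1],0]); X=q@bx; YY=q@by;Z=W[...,2]
    if c=="side":
        for v in range(180,236,4):
            print(v,[tuple(np.round([X[v,u]*1e3,YY[v,u]*1e3,Z[v,u]*1e3])) for u in (350,354,357,360,372,376)])
    im=d["image"][:,:,::-1]
    cv2.imwrite(f"pics/{c}2.png",im)
    if c=="top":cv2.imwrite("pics/top2z.png",cv2.resize(im[200:330,280:440],None,fx=4.5,fy=4.5))
d=r.read_camera("wrist"); cv2.imwrite("pics/wrist2.png",d["image"][:,:,::-1])
E
```

```text
180 [(np.float64(23.0), np.float64(95.0), np.float64(297.0)), (np.float64(16.0), np.float64(95.0), np.float64(298.0)), (np.float64(10.0), np.float64(114.0), np.float64(314.0)), (np.float64(5.0), np.float64(114.0), np.float64(314.0)), (np.float64(-19.0), np.float64(-76.0), np.float64(163.0)), (np.float64(-28.0), np.float64(-68.0), np.float64(171.0))]
184 [(np.float64(23.0), np.float64(94.0), np.float64(287.0)), (np.float64(15.0), np.float64(115.0), np.float64(305.0)), (np.float64(10.0), np.float64(118.0), np.float64(308.0)), (np.float64(5.0), np.float64(113.0), np.float64(304.0)), (np.float64(-20.0), np.float64(-70.0), np.float64(157.0)), (np.float64(-29.0), np.float64(-71.0), np.float64(157.0))]
188 [(np.float64(32.0), np.float64(-121.0), np.float64(98.0)), (np.float64(15.0), np.float64(108.0), np.float64(290.0)), (np.float64(9.0), np.float64(117.0), np.float64(298.0)), (np.float64(4.0), np.float64(118.0), np.float64(299.0)), (np.float64(-21.0), np.float64(-68.0), np.float64(146.0)), (np.float64(-32.0), np.float64(-130.0), np.float64(96.0))]
192 [(np.float64(31.0), np.float64(-102.0)
[... 3096 characters left out ...]
.0))]
228 [(np.float64(22.0), np.float64(23.0), np.float64(101.0)), (np.float64(13.0), np.float64(21.0), np.float64(100.0)), (np.float64(6.0), np.float64(21.0), np.float64(101.0)), (np.float64(-1.0), np.float64(21.0), np.float64(101.0)), (np.float64(-25.0), np.float64(82.0), np.float64(165.0)), (np.float64(-34.0), np.float64(76.0), np.float64(160.0))]
232 [(np.float64(21.0), np.float64(35.0), np.float64(100.0)), (np.float64(12.0), np.float64(32.0), np.float64(99.0)), (np.float64(5.0), np.float64(33.0), np.float64(100.0)), (np.float64(-1.0), np.float64(33.0), np.float64(101.0)), (np.float64(-26.0), np.float64(81.0), np.float64(153.0)), (np.float64(-37.0), np.float64(28.0), np.float64(100.0))]
```

View pics/top2z.png

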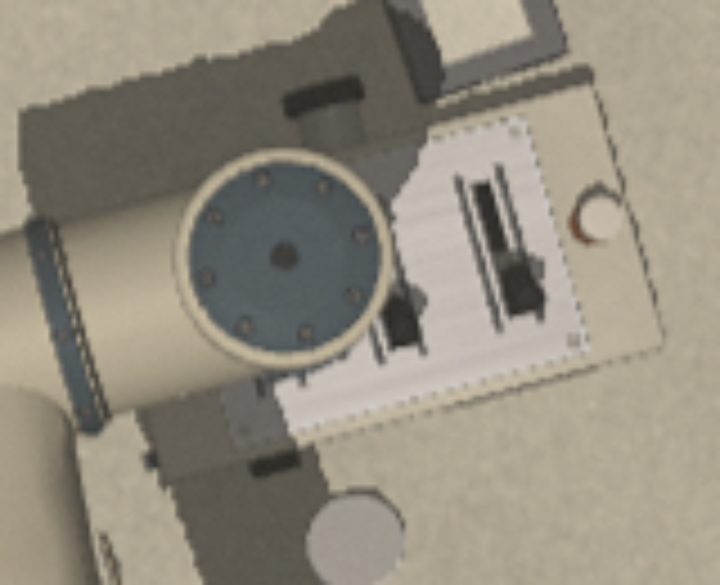

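View pics/wrist2.png

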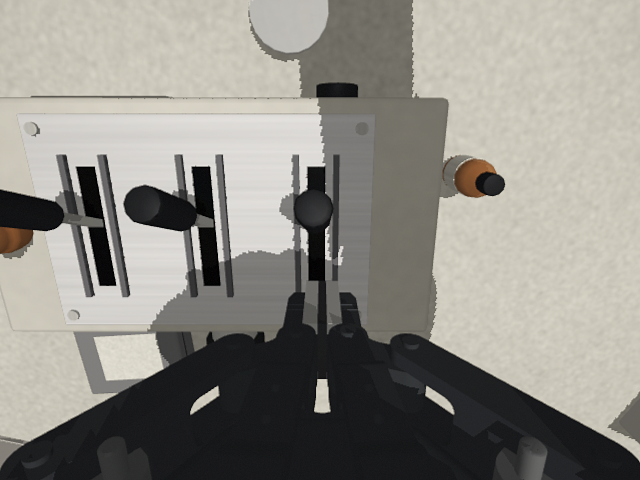

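The fingers are truly over the left slot, but their tips stand at about z≈0.195 while the reported TCP z is 0.158, so they passed over the grip. I'll cross-check with the wrist camera.

```bash
python3 - <<'E'
from h import *
from bench import r
p=np.array(r.current_tool_pos());R=np.array(r.current_ee_rot())
print(np.round(R,3).tolist(), r.current_joint_pos(), r.current_opening())
d=r.read_camera("wrist"); T=d["T_tool_cam"];K=d["K"];z=d["depth"].astype(float)
v,u=np.mgrid[0:480,0:640]
P=np.stack([(u-K[0,2])/K[0,0]*z,(v-K[1,2])/K[1,1]*z,z],-1)@T[:3,:3].T+T[:3,3]
print(np.round(T,3).tolist())
W=P@R.T+p
q=W-np.array([C[0],C[1],0])
for uv in [(250,140),(360,140),(313,205),(145,205),(320,285),(300,300),(348,300),(322,300),(320,330),(40,120),(290,25)]:
    w=q[uv[1],uv[0]]; print(uv,"z",z[uv[1],uv[0]].round(3),"tool",P[uv[1],uv[0]].round(3),"box",np.round([w@bx,w@by,w[2]],3))
# same for the starting pose from cams: levers/tip
E
```

```text
[[0.0, -0.964, -0.265], [0.0, -0.265, 0.964], [-1.0, -0.0, -0.0]] [ 1.58149016e+01  9.77839246e+00 -5.40288080e+00  1.06094255e-04
 -7.48114664e+01 -9.04460502e+01] -0.0005925297187448079
[[-0.0, -0.292, 0.956, -0.178], [-0.0, -0.956, -0.292, 0.076], [1.0, -0.001, 0.0, 0.0], [0.0, 0.0, 0.0, 1.0]]
(250, 140) z 0.229 tool [ 0.058  0.065 -0.045] box [-0.061  0.032  0.1  ]
(360, 140) z 0.23 tool [0.059 0.065 0.025] box [-0.061  0.102  0.099]
(313, 205) z 0.157 tool [-0.025  0.041 -0.003] box [-0.037  0.074  0.183]
(145, 205) z 0.157 tool [-0.025  0.041 -0.076] box [-0.037  0.001  0.183]
(320, 285) z 0.146 tool [-0.045  0.012 -0.   ] box [-0.008  0.077  0.203]
(300, 300) z 0.143 tool [-0.05   0.008 -0.008] box [-0.004  0.069  0.208]
(348, 300) z 0.142 tool [-0.05   0.008  0.011] box [-0.005  0.088  0.208]
(322, 300) z 0.135 tool [-0.057  0.012  0.   ] box [-0.008  0.077  0.215]
(320, 330) z 0.12 tool [-0.073  0.01  -0.   ] box [-0.006  0.077  0.231]
(40, 120) z 0.225 tool [ 0.057  0.077 -0.175] box [-0.073 -0.098  0.101]
(290, 25) z 0.284 tool [ 0.141  0.149 -0.025] box [-0.145  0.052  0.017]
```

```bash
python3 - <<'E'
from h import *
for c in ["side2"]:
    d=np.load(c+".npz");W=cloud(d); q=W-np.array([C[0],C[1],0]); X=q@bx; YY=q@by;Z=W[...,2]
    m=(Z>.193)&(Z<.34)&(abs(X)<.12)&(YY>-.05)&(YY<.2)
    for lo in range(-40,80,8):
        s=m&(abs((YY-.077)*1e3-lo-4)<4)
        if s.sum(): print("dy",lo,s.sum(),"z",np.percentile(Z[s],[0,5,50]).round(3),"x",X[s].min().round(3),X[s].max().round(3))
    for lo in range(192,320,8):
        s=m&(abs(Z*1e3-lo-4)<4)
        if s.sum()>2: print("z",lo,s.sum(),"dy",((YY[s]).min()-.077).round(3),(YY[s].max()-.077).round(3),"x",X[s].min().round(3),X[s].max().round(3))
E
```

```text
dy -16 1 z [0.289 0.289 0.289] x -0.011 -0.011
dy -8 13 z [0.262 0.262 0.29 ] x -0.014 0.023
dy 0 42 z [0.195 0.197 0.21 ] x -0.033 0.042
dy 8 144 z [0.2   0.205 0.261] x -0.032 0.039
dy 16 149 z [0.262 0.265 0.294] x -0.03 0.037
dy 24 100 z [0.243 0.245 0.33 ] x -0.025 0.033
dy 32 302 z [0.245 0.294 0.324] x -0.014 0.024
dy 40 76 z [0.257 0.26  0.297] x -0.007 0.017
dy 48 54 z [0.265 0.267 0.289] x -0.007 0.016
dy 56 86 z [0.275 0.277 0.286] x -0.008 0.017
z 192 7 dy 0.004 0.007 x -0.005 0.015
z 200 26 dy 0.004 0.014 x -0.005 0.015
z 208 32 dy 0.004 0.015 x -0.006 0.016
z 216 27 dy 0.005 0.015 x -0.006 0.014
z 224 9 dy 0.012 0.016 x -0.002 0.011
z 240 16 dy 0.011 0.034 x -0.009 0.015
z 248 5 dy 0.033 0.039 x -0.006 0.015
z 256 36 dy -0.007 0.047 x -0.012 0.021
z 264 47 dy 0.006 0.053 x -0.011 0.021
z 272 35 dy 0.015 0.059 x -0.011 0.021
z 280 97 dy 0.015 0.063 x -0.014 0.023
z 288 116 dy -0.008 0.061 x -0.015 0.023
z 296 102 dy 0.012 0.049 x -0.015 0.024
z 304 60 dy 0.015 0.043 x -0.012 0.024
z 312 43 dy 0.032 0.039 x -0.006 0.014
```

```bash
python3 - <<'E'
import cv2
im=cv2.imread("pics/wrist2.png"); cv2.imwrite("pics/wrist2z.png",cv2.resize(im[240:480,150:490],None,fx=2.3,fy=2.3)[:, :790])
E
```

```text
(no output)
```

View pics/wrist2z.png

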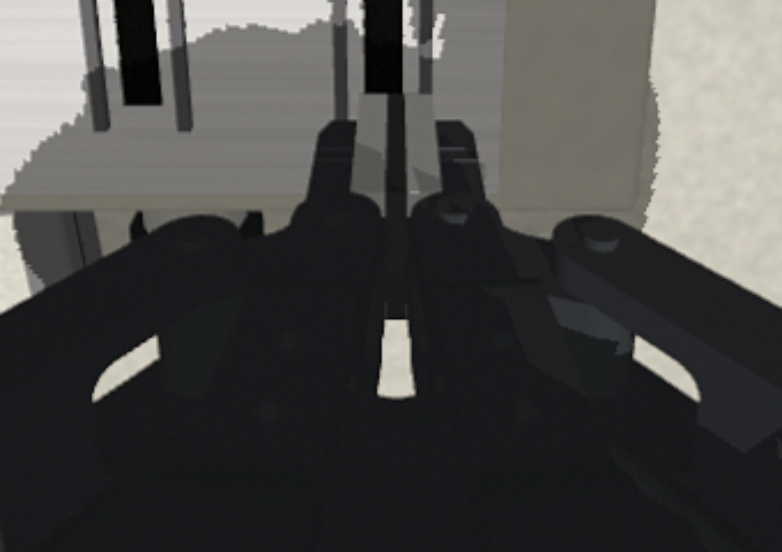

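All cameras agree: the real fingertips lie about 37 mm behind the nominal TCP, and the gripper body is set back by the same amount. I'll use TCP z = 0.121, which puts the tips at about 0.158, and probe again.

```bash
sed -i 's/^ZT=.158/ZT=.121/' h.py; python3 - <<'E'
from h import *
from bench import r
r.servo_line(B(-.085,.077,.158),v=.15)
print(r.servo_line(B(-.085,.077,ZT),v=.1,max_force=6), r.current_force())
h,p=probe(r,"left",x1=-.03)
d=r.read_camera("side"); im=d["image"][:,:,::-1]
cv2.imwrite("pics/side3z.png",cv2.resize(im[140:290,270:450],None,fx=4,fy=4))
E
```

```text
False [ 0.37676342 -0.10514646  0.36833213]
left hit False tcp box [-0.0299  0.0771  0.121 ] F box [-0.3 -0.2  0.7] t 10.43
```

View pics/side3z.png

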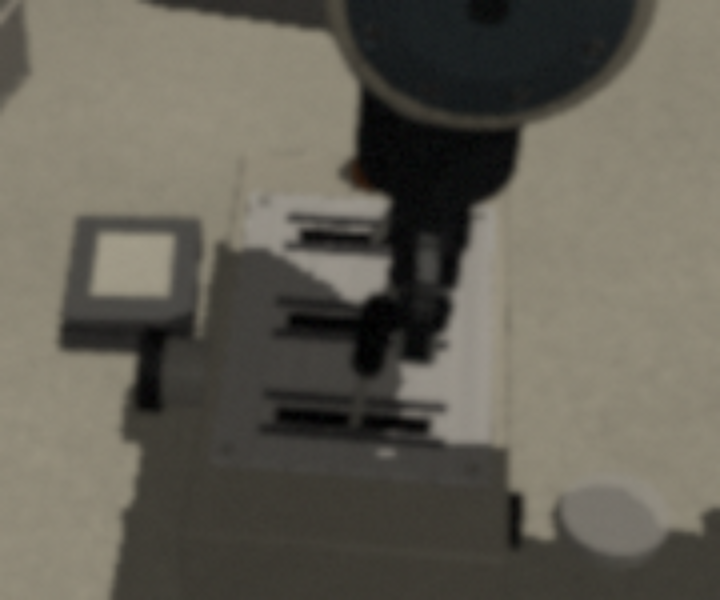

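The left lever is moving: its grip has swung to about upright at zoom (375,335), past the 0.1 rad stop, with almost no force. It is the free one, so I'll finish the throw.

```bash
cat >> h.py <<'E'
def push(r,x1=.006,f=11,v=.04):
    y=boxc(r.current_tool_pos())[1]
    hit=r.servo_line(B(x1,y,ZT),v=v,max_force=f)
    p=boxc(r.current_tool_pos()); F=np.array(r.current_force())
    print("push hit",hit,"tcp box",p,"F",np.round([F@bx,F@by,F[2]],1),"t",round(r.current_time_s(),2))
    return hit,p
def shot(r,n):
    d=r.read_camera("side"); im=d["image"][:,:,::-1]
    cv2.imwrite(f"pics/{n}.png",cv2.resize(im[140:290,270:450],None,fx=4,fy=4))
E
python3 - <<'E'
from h import *
from bench import r
push(r); back(r)
h,p=probe(r,"middle",x1=-.03)
if not h: push(r)
shot(r,"side4")
E
```

```text
push hit False tcp box [0.0057 0.0773 0.1207] F [-2.7 -0.2 -0.7] t 11.53
middle hit False tcp box [-0.0299  0.0021  0.121 ] F box [-1.4 -0.4  0.1] t 14.46
push hit False tcp box [0.0057 0.0023 0.1208] F [-3.1  0.6 -0.8] t 15.51
```

View pics/side4.png

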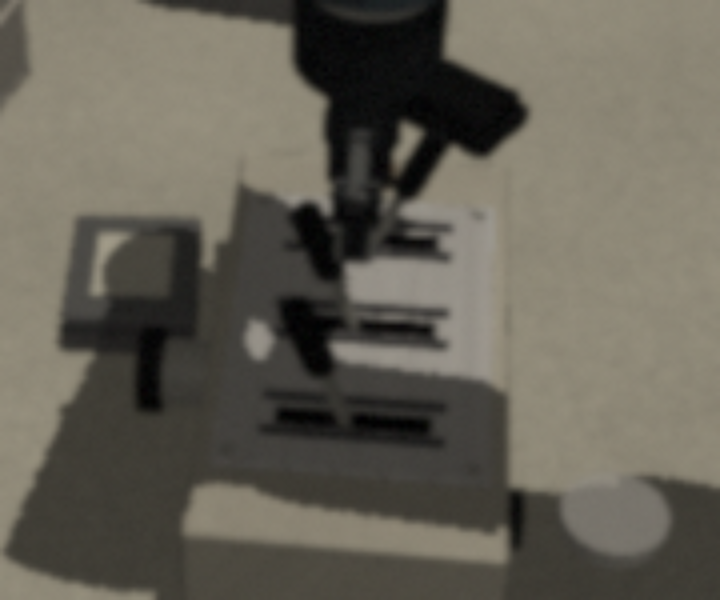

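Two levers are now over: left at zoom (305,335) and middle at (315,240), both leaning back. The right one is next.

```bash
python3 - <<'E'
from h import *
from bench import r
back(r)
h,p=probe(r,"right",x1=-.03)
if not h: push(r)
back(r)
r.servo_line(B(-.11,-.075,.25),v=.15)
r.move_ptp(B(-.12,.3,.3),ROT(1)); r.dwell(.3)
for c in ["side","top"]:
    d=r.read_camera(c); im=d["image"][:,:,::-1]; np.savez(f"{c}5.npz",**d)
    cv2.imwrite(f"pics/{c}5.png",im)
    W=cloud(d); q=W-np.array([C[0],C[1],0]); X=q@bx; YY=q@by;Z=W[...,2]
    for k in Y:
        s=(Z>.125)&(Z<.2)&(abs(YY-Y[k]-.002)<.025)&(abs(X)<.09)
        hz=np.polyfit(Z[s]-.09,X[s],1)
        print(c,k,s.sum(),"x med",np.median(X[s]).round(4),"max",X[s].max().round(4),"angle est",round(.4+np.median(np.arctan2(X[s],Z[s]-.09)),3))
print(r.current_time_s(),np.round(r.current_force(),1))
E
```

```text
right hit False tcp box [-0.0298 -0.0729  0.121 ] F box [ 1.1  0.7 -0. ] t 18.49
push hit False tcp box [ 0.0057 -0.0727  0.1208] F [-1.2  1.5 -0.9] t 19.54
side left 196 x med 0.0255 max 0.042 angle est 0.722
side middle 179 x med 0.0255 max 0.042 angle est 0.722
side right 165 x med 0.0257 max 0.0414 angle est 0.731
top left 79 x med 0.0253 max 0.0414 angle est 0.694
top middle 79 x med 0.0259 max 0.0418 angle est 0.696
top right 82 x med 0.0256 max 0.0418 angle est 0.7
23.2833 [-0.4 -0.5  0.1]
```

View pics/side5.png

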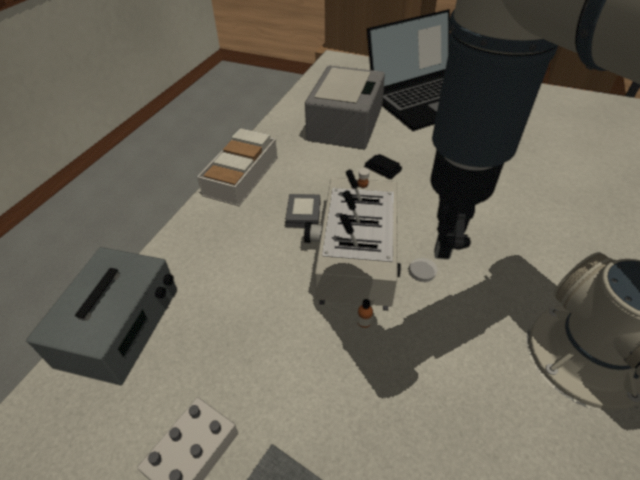

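View pics/top5.png

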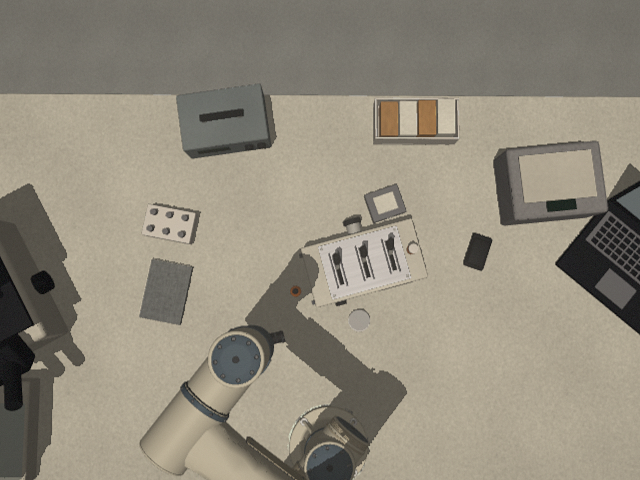

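All three levers lean back: side (351,181), (349,200) and (347,222). The jar (413,248 top), bottle, dish and slide box are where they were. The grip tops are at box x = +0.042, compared with about -0.043 when closed, which is a joint angle of about 0.76. Handing in.

```bash
python3 - <<'E'
from bench import r
r.job_done(); print(r.current_time_s())
E
```

```text
the job is handed in; nothing more can be done
the job is handed in; nothing more can be done
```

I threw all three levers to the back and let go, then handed the job in about 23 s into the 54 s limit. No verdict is reported.

- **Order:** I took them left, then middle, then right. Each was free when I tried it, so I never met a blocked lever. The contact stops (9 and 11 N) never triggered, and the highest force I read at the end of a push was about 3 N.
- **Missed first pass:** My first push went over the left grip without touching it. Side and wrist depth both showed the real fingertips about 37 mm behind the stated TCP, so I worked 37 mm lower after that.
- **Final check:** The grip tops are 41–42 mm behind the pivot, against about 43 mm in front of it when closed. That puts the joints at roughly 0.75–0.77 rad. A cruder depth estimate gave 0.69–0.73 rad; it reads low because it only sees the camera-facing surface. Both are above the 0.66 needed.
- **Bench and robot:** The jar, bottle, dish and other things look unmoved in the final pictures. The arm was clear of everything, with the force reading near zero.

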